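# Find the lid that snaps onto the storage tub

## Robot

A 7-joint arm with a two-finger parallel gripper is mounted at the origin on the work surface; the furniture and walls round the work are solid. World frame = base frame: x ahead of the robot, y to its left, z up, the work surface at z = 0. Lengths are in m, angles in degrees, forces in N, time in s.
With the tool pointing down it reaches from about 0.425 to 0.875 m from the base axis. Payload 4.7 kg.
Tool frame: the origin (TCP) lies midway between the tips of the shut fingers; the grasp point (between the pads) lies 19 mm behind it; z points along the fingers, y is the line along which they close (so a half turn about z gives the same grasp; the last joint's range is limited). The gripper opens to 87 mm and grips with 3 to 60 N. Pads are 19 mm wide; open, the fingers measure 117 mm over their backs; the gripper's body (75 mm by 190 mm) begins 51 mm behind the grasp point.
Start: joints at [64.75, 18.392, -4.016, 83.108, 1.295, 78.541, -3.26], TCP at [0.286, -0.584, 0.223] pointing down, gripper open.
Joint ranges: [-163.93, 163.93], [-17.29, 119.83], [-79.2, 71.16], [3.27, 140.29], [-89.18, 269.18], [5.43, 117.66], [-154.24, 154.24]. Speed limits (degrees/s): [147.25, 147.25, 180, 180, 180, 180, 180].

## Interface

Orientations are given as [roll, pitch, yaw] about the fixed x, y, z axes, in that order (R = Rz(yaw) Ry(pitch) Rx(roll)).
In Python, from cell import env gives the robot as it stands.
- The arm moves only by the tool step_arm, never from a script. Its argument "moves" is a list of rows, each an object with "dp": the shift along the tool's x, y, z in mm, a list of three; "dr": the turn, a rotation vector about the tool's x, y, z in rad, a list of three; "fingers": the closure, from 0 (fully open) to 1 (shut). In form: [{"dp": [dx, dy, dz], "dr": [ax, ay, az], "fingers": fingers}, ...]. A call has exactly 5 rows; each row shifts and turns the commanded pose from where the row before left it, along the tool's axes as they then stand; what a row does not reach is not made up. A row lasts 1/8 s, in which the tool goes at most 62.5 mm and 10.7 degrees, less where a joint would pass 70% of its speed; a pose out of reach is approached as far as the arm can. A call with a gripper value outside its range is refused whole. The fingers move at their own pace and stop on an object; "squeeze" is the grip in N (left out, the last holds). Time passes only in rows, so rows that do not move let the fingers close, or fill a call up. It gives the time, the measured TCP pose, the force, the opening and the grip force at its end, in the units of the state.
- env.get_obs(): the state, without advancing time (a new reading comes with each control period).
- env.read_camera(name): name is "side" or "top" or "wrist"; returns the picture (420x560x3 uint8, red, green, blue); there is no depth.
- env.camera_model(name): a dict with "fx", "fy", "cx", "cy" (pixels), "R" (3x3) and "t" (3): a world point X has camera coordinates R X + t. Camera axes: x right, y down, z forward; pixel columns grow to the right and rows downward; lengths in m; the calibration is good to about 2 mm. The wrist camera is an equidistant fisheye: a pixel r from the principal point sees the ray r / f radians off the axis. A picture is of the moment at which its call begins: read the wrist's pose just before it. camera_model takes no time and is no camera call; for the wrist camera it gives the pose at the moment of the call.
- env.sign_off(): hands the job in; it is judged then, once.
The state is a dict: "time_s": time; "qpos": joint angles; "joint_velocities": joint speeds; "effort": joint torques, N m; "tool_pos": TCP position; "tool_rot": TCP orientation; "force": force on the tool from outside, world axes, zero at the start; "wrist_torque": the same for the moment, N m; "grip_width": finger opening in m; "grasp_force": force on a finger pad.
Only numpy, scipy, OpenCV 4.12 (cv2) and the standard library are available. Lean on these libraries where they do the work, as an engineer would, in place of code of your own. Each camera call takes 0.05 s, during which the arm holds its last target. There are 200 camera calls.

## Task

Close the storage tub nearest the robot: try the three look-alike lids on it until you find the one that goes into its mouth, and press that lid down until it snaps fully home, flat on the rim and in line with it. Do not force a lid that does not fit; leave the other two lids lying flat, right way up, on the worktop, and do not knock the pepper mill or the spice jar.

Things in the scene. Friction and masses are not known exactly. Their poses are not given: they have to be found in the camera images.
- tub_1: one of two open storage tubs, fixed to the worktop, alike outside: grey plastic, 116 (x) x 96 (y) x 80 mm high. Origin: centre of the underside, z up; flat rim at z = 80 mm. The rectangular mouth, centred in the thick rim, differs in length and width. Either tub may be the one to close, which stands nearest the robot (x about 0.45 m); the other (x about 0.70 m) stays as it is.
- tub_2: as tub_1 but for its mouth. In both: the fitting lid has 2 mm play all round, its x along the tub's x (either way round). Sprung catches in the end walls stop it at lid origin 67 to 72 mm above the tub's (plate about 12 mm off the rim); a press of 6 to 15 N snaps it past them, home when its plate lies on the rim (58 mm). A wrong lid stays on top of the rim (about 80 mm) and lifts off freely.
- lid_1: one of three loose lids (about 120 g), alike from above, lying right way up on the worktop on their plugs. Light wooden plate 116 (x) x 96 (y) x 8 mm; on it, centred, a wooden bar handle 70 mm long (along x), 14 mm wide, 22 mm high; under it a plug 22 mm deep. Origin: centre of the plug's underside, z up; plate from z = 22 to 30 mm, handle from 30 to 52 mm.
- lid_2: as lid_1 from above. The grey plugs have a rounded bead (radius 4 mm) round the bottom edge and differ in length and width by 10 mm or more; only one of the three fits a given tub, and which one is not told.
- lid_3: as lid_1 from above; see lid_2 for the plugs
- pepper_mill: wooden pepper mill, 58 mm across, 170 mm high, loose; origin at the centre of its underside; bystander
- spice_jar: spice jar with a screw cap, 42 mm across, 106 mm high, loose; origin at the centre of its underside; bystander
Not all that is in view belongs to the job. Leave any purple look-alike of the lid_2 alone.

How it is judged:
By the outcome, as a careful person would: the job done as asked, in the order asked, and still so for the second after the job is handed in, with the robot touching nothing.
It also fails if it takes over 72 s, if anything falls off the work surface, if the arm or the gripper's body presses on something with over 40 N, if the wrist force passes 120 N, or if a joint passes its speed limit or range.

## Working session

There is one attempt and no reset: what is moved stays moved. The work goes in short steps, Python scripts to look and compute and a tool call to move; the robot and the scene stay as the last step left them, time stands still between calls to the robot, and variables do not carry over. Pictures are saved under pics/ and viewed, at most 10 in all, crops included, and the job is handed in when it is done.

Besides the shell and the picture viewer there is one more tool, called after "Emit:" as a command line: name --argument value ..., lists and objects as JSON in quotes. step_arm: Moves the arm, as the interface text tells. Its arguments: {"type":"object","properties":{"moves":{"type":"array","items":{"type":"object","properties":{"dp":{"type":"array","items":{"type":"number"}},"dr":{"type":"array","items":{"type":"number"}},"fingers":{"type":"number"}}}},"squeeze":{"type":"number"}},"required":["moves"]}

```bash
mkdir -p pics
python3 - <<'E'
from cell import env
import cv2,numpy as np
o=env.get_obs();print({k:np.round(v,3) for k,v in o.items()})
for n in("top","side"):
    cv2.imwrite(f"pics/{n}0.png",cv2.resize(env.read_camera(n)[:,:,::-1],(800,600),interpolation=cv2.INTER_CUBIC))
    print(n,{k:np.round(v,4).tolist() for k,v in env.camera_model(n).items()})
E
```

```text
{'time_s': np.float64(0.0), 'qpos': array([64.752, 18.439, -4.017, 83.175,  1.296, 78.54 , -3.261]), 'joint_velocities': array([-0.12 , -0.026,  0.023,  0.105, -0.037, -0.059, -0.03 ]), 'effort': array([ 0.0000e+00, -4.9129e+01, -4.0400e-01, -3.1253e+01, -6.4000e-02,
        4.4000e-02,  0.0000e+00]), 'tool_pos': array([ 0.285, -0.583,  0.221]), 'tool_rot': array([-1.79891e+02,  6.00000e-03,  2.60590e+01]), 'force': array([-0.213, -0.702, -0.251]), 'wrist_torque': array([ 0.014, -0.018, -0.014]), 'grasp_force': np.float64(0.0), 'grip_width': np.float64(0.087)}
top {'fx': 470.5057, 'fy': 470.5057, 'cx': 283.9517, 'cy': 210.3708, 'R': [[-0.0294, -0.9996, -0.0052], [-0.9892, 0.0298, -0.1432], [0.1433, 0.0009, -0.9897]], 't': [0.0574, 0.5284, 1.3533]}
side {'fx': 433.5359, 'fy': 433.5359, 'cx': 277.1292, 'cy': 200.6686, 'R': [[-0.895, -0.4459, -0.006], [-0.1728, 0.3592, -0.9171], [0.4111, -0.8198, -0.3986]], 't': [0.4783, 0.1024, 1.1274]}
```

View pics/top0.png

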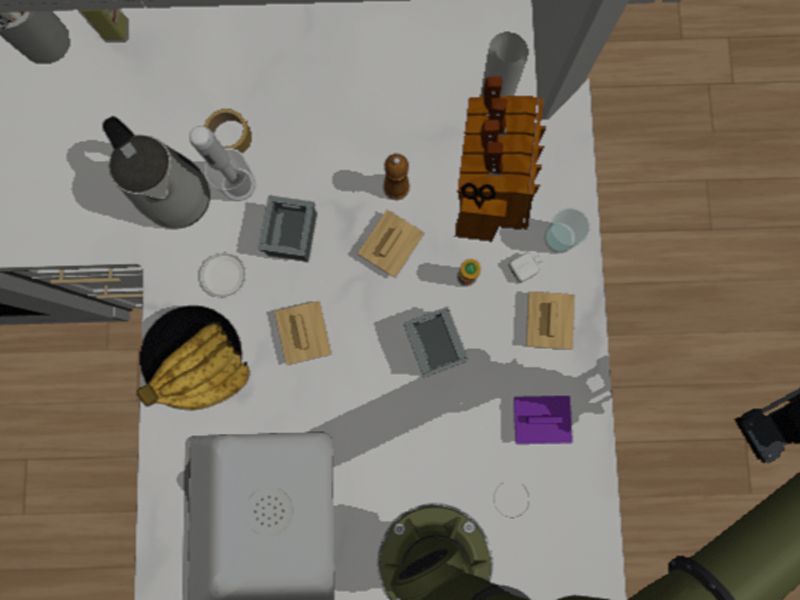

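View pics/side0.png

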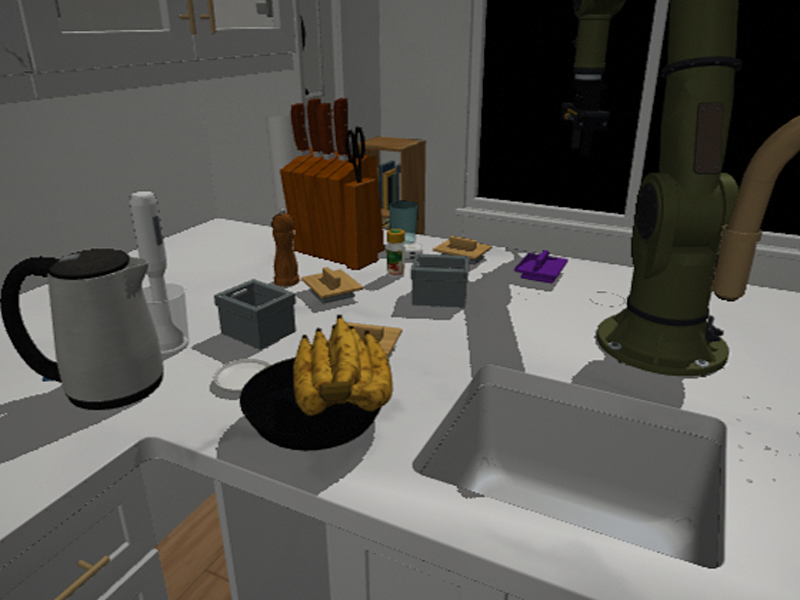

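Run:
```python
from cell import env
import cv2
t=env.read_camera("top")[130:275,180:410,::-1]; s=env.read_camera("side")[160:250,200:350,::-1]
cv2.imwrite("pics/t1.png",cv2.resize(t,None,fx=3.4,fy=3.4,interpolation=cv2.INTER_CUBIC))
cv2.imwrite("pics/s1.png",cv2.resize(s,None,fx=5.3,fy=5.3,interpolation=cv2.INTER_CUBIC))
```

```text
(no output)
```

View pics/t1.png

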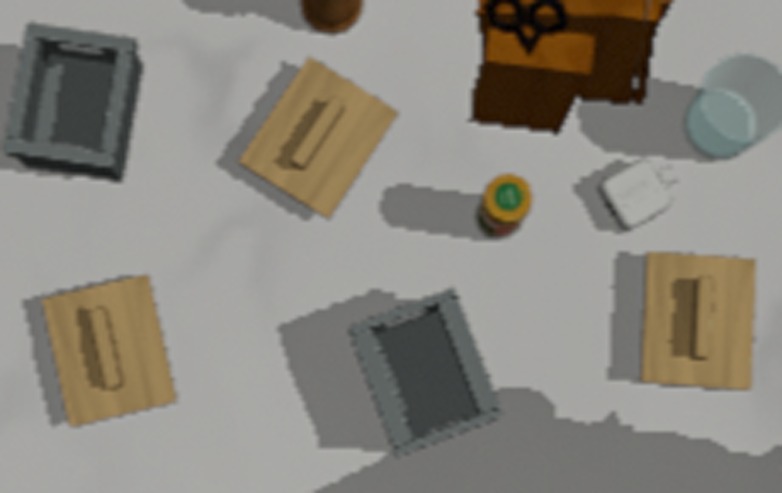

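View pics/s1.png

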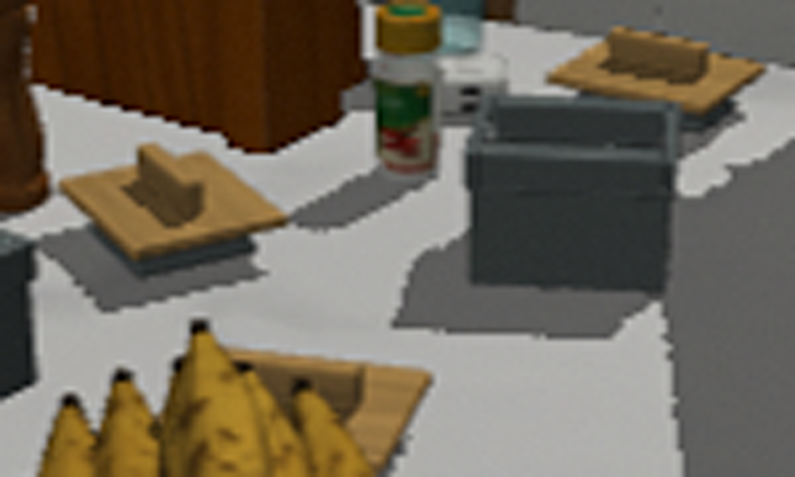

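```bash
cat > h.py <<'E'
import numpy as np,cv2
from scipy.optimize import least_squares
def proj(m,X):
    c=X@np.array(m["R"]).T+np.array(m["t"]); return np.c_[m["fx"]*c[:,0]/c[:,2]+m["cx"],m["fy"]*c[:,1]/c[:,2]+m["cy"]]
def rect(x,y,yaw,z,L=.116,W=.096):
    c,s=np.cos(yaw),np.sin(yaw); P=np.array([[1,1],[1,-1],[-1,-1],[-1,1]])*[L/2,W/2]
    return np.c_[P@np.array([[c,s],[-s,c]])+[x,y],[z]*4]
def fit(m,uv,z):  # uv unordered cyclic; best over shifts
    uv=np.array(uv,float);b=None
    for k in range(4):
        for f in(1,-1):
            q=np.roll(uv[::f],k,0)
            for y0 in(-1,0,1):
                r=least_squares(lambda p:(proj(m,rect(*p,z))-q).ravel(),[.5,0,y0])
                if b is None or r.cost<b.cost-1e-6:b=r
    x,y,a=b.x; a=(a+np.pi/2)%np.pi-np.pi/2
    return np.array([x,y,a]),np.sqrt(2*b.cost/4)
E
python3 - <<'E'
from h import *; from cell import env
m=env.camera_model("top"); f=lambda q:np.array(q)/3.4+[180,130]
for n,z,q in[("A",.03,[(310,58),(398,114),(328,218),(240,160)]),("B",.03,[(42,300),(149,275),(176,402),(72,427)]),("C",.03,[(645,253),(755,259),(750,390),(641,384)]),("T",.08,[(350,328),(455,290),(498,412),(398,456)])]:
    p,e=fit(m,f(q),z); print(n,np.round(p[:2],4),np.degrees(p[2]).round(1),e.round(2))
T=p
src=proj(m,rect(*T,.08,.14,.12)).astype(np.float32)
im=env.read_camera("top")[:,:,::-1]
H=cv2.getPerspectiveTransform(src,np.float32([[560,0],[560,480],[0,480],[0,0]]))
w=cv2.warpPerspective(im,H,(560,480),flags=cv2.INTER_CUBIC)
for i in range(0,560,40): cv2.line(w,(i,0),(i,8),(0,0,255),1)
for i in range(0,480,40): cv2.line(w,(0,i),(8,i),(0,0,255),1)
cv2.imwrite("pics/rim.png",w)
for n,P in(("mill",(395,195)),("jar",(470,272))):
    d=np.array(m["R"]).T@np.array([(P[0]/1.4286-m["cx"])/m["fx"],(P[1]/1.4286-m["cy"])/m["fy"],1]);c=-np.array(m["R"]).T@m["t"];print(n,c-d*c[2]/d[2])
E
```

```text
A [0.6538 0.0685] -35.2 0.78
B [0.4696 0.2555] 12.0 0.58
C [ 0.48   -0.2566] -5.2 0.31
T [ 0.4395 -0.0159] 18.8 1.3
mill [0.76821205 0.05806257 0.        ]
jar [ 0.59296384 -0.0977224   0.        ]
```

View pics/rim.png

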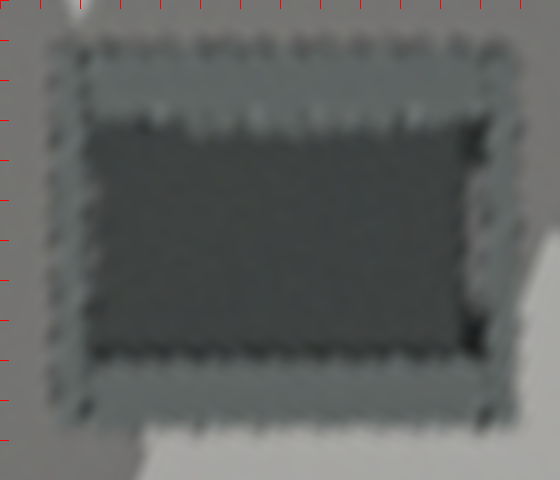

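Run:
```python
from h import *; from cell import env
m=env.camera_model("side")
ps={"A":(.6538,.0685,np.radians(-35.2)),"C":(.48,-.2566,np.radians(-5.2)),"B":(.4696,.2555,np.radians(12))}
g=lambda X:np.round((proj(m,X)-[200,160])*5.3).astype(int).tolist()
for n,p in ps.items():
    print(n,"plate",g(rect(*p,.03)))
    for L,W in((.096,.056),(.096,.076),(.076,.056),(.076,.076),(.086,.066)): print(L,W,g(rect(*p,.004,L,W)))
```

```text
A plate [[57, 174], [206, 145], [289, 211], [131, 245]]
0.096 0.056 [[98, 214], [185, 196], [251, 253], [160, 273]]
0.096 0.076 [[82, 217], [200, 193], [267, 250], [143, 277]]
0.076 0.056 [[104, 220], [191, 202], [244, 247], [153, 267]]
0.076 0.076 [[88, 223], [206, 198], [260, 244], [137, 271]]
0.086 0.066 [[93, 218], [195, 197], [255, 248], [148, 272]]
C plate [[543, 70], [609, 30], [765, 58], [704, 102]]
0.096 0.056 [[570, 101], [608, 76], [737, 101], [701, 128]]
0.096 0.076 [[563, 105], [615, 72], [743, 97], [694, 132]]
0.076 0.056 [[583, 103], [621, 79], [723, 99], [687, 125]]
0.076 0.076 [[576, 108], [628, 74], [729, 94], [680, 129]]
0.086 0.066 [[573, 104], [618, 75], [733, 98], [691, 128]]
B plate [[142, 427], [209, 338], [433, 363], [382, 457]]
0.096 0.056 [[179, 458], [217, 404], [404, 426], [373, 482]]
0.096 0.076 [[172, 468], [224, 395], [409, 417], [368, 493]]
0.076 0.056 [[199, 461], [236, 406], [384, 424], [353, 480]]
0.076 0.076 [[192, 471], [243, 397], [389, 414], [347, 490]]
0.086 0.066 [[186, 464], [230, 401], [396, 420], [360, 486]]
```

```bash
cat >> h.py <<'E'
from scipy.spatial.transform import Rotation as Ro
def go(env,p,yaw,n=5,g=None,cur=None):
    """print n equal tool-frame rows from the measured pose to world p (m), yaw (deg), tool down"""
    o=env.get_obs(); R0=Ro.from_euler("xyz",o["tool_rot"],degrees=True); R1=Ro.from_euler("xyz",[180,0,yaw],degrees=True)
    v=(R0.inv()*R1).as_rotvec()/n; out=[];d=(np.array(p)-o["tool_pos"])*1e3/n
    for i in range(n): out.append(((R0*Ro.from_rotvec(v*i)).inv().apply(d).round(1).tolist()))
    print("t",round(float(o["time_s"]),2),"tcp",np.round(o["tool_pos"],4),"dr",v.round(3).tolist());print(*out,sep="\n")
E
python3 - <<'E'
from h import *; from cell import env
m=env.camera_model("wrist");R=np.array(m["R"]);print(m["fx"],m["cx"],m["cy"],"cam pos",-R.T@m["t"],"axis",R[2],"right",R[0])
go(env,(.42,-.42,.12),-5,5)
E
```

```text
325.19226210127806 282.7449221219429 209.87763544092877 cam pos [ 0.34653001 -0.55509566  0.38356011] axis [-0.21974452 -0.10610502 -0.96977011] right [ 0.43915278 -0.89841158 -0.00121208]
t 0.25 tcp [ 0.2854 -0.5837  0.2221] dr [-0.0, 0.0, 0.108]
[38.6, -17.6, 20.4]
[36.4, -21.6, 20.4]
[33.9, -25.5, 20.4]
[30.9, -29.0, 20.4]
[27.6, -32.2, 20.4]
```

```bash
python3 -c "
from h import *; from cell import env
go(env,(.48,-.2566,.10),-5.2,10)"
```

```text
t 0.25 tcp [ 0.2854 -0.5837  0.2221] dr [-0.0, 0.0, 0.055]
[31.9, -20.8, 12.2]
[30.7, -22.5, 12.2]
[29.4, -24.2, 12.2]
[28.0, -25.7, 12.2]
[26.6, -27.2, 12.2]
[25.1, -28.6, 12.2]
[23.5, -30.0, 12.2]
[21.8, -31.2, 12.2]
[20.1, -32.3, 12.2]
[18.3, -33.4, 12.2]
```

Emit:
step_arm --moves '[{"dp": [32, -21, 12], "dr": [0, 0, 0.055], "fingers": 0}, {"dp": [31, -22.5, 12], "dr": [0, 0, 0.055], "fingers": 0}, {"dp": [29.5, -24, 12], "dr": [0, 0, 0.055], "fingers": 0}, {"dp": [28, -26, 12], "dr": [0, 0, 0.055], "fingers": 0}, {"dp": [26.5, -27, 12], "dr": [0, 0, 0.055], "fingers": 0}]' --squeeze 20

```text
time_s: 0.88
tool_pos: [0.3839, -0.4192, 0.1622]
tool_rot: [180.0, -0.0, 10.2]
force: [0.7, -0.4, -0.2]
grip_width: 0.0871
grasp_force: 0.0
```

Emit:
step_arm --moves '[{"dp": [25, -28.5, 12], "dr": [0, 0, 0.055], "fingers": 0}, {"dp": [23.5, -30, 12], "dr": [0, 0, 0.055], "fingers": 0}, {"dp": [22, -31, 12], "dr": [0, 0, 0.055], "fingers": 0}, {"dp": [20, -32, 12], "dr": [0, 0, 0.055], "fingers": 0}, {"dp": [18, -33, 12], "dr": [0, 0, 0.055], "fingers": 0}]'

```text
time_s: 1.5
tool_pos: [0.4816, -0.2571, 0.1023]
tool_rot: [180.0, -0.0, -5.6]
force: [0.2, -0.5, -0.8]
grip_width: 0.0875
grasp_force: 0.0
```

Run:
```python
from h import *; from cell import env
import pickle
m=env.camera_model("wrist");im=env.read_camera("wrist")
go(env,(.48,-.2566,.034),-5.2,5)
pickle.dump(m,open("m1.pkl","wb"))
cv2.imwrite("pics/w1.png",cv2.resize(im[:,:,::-1],(800,600)))
```

```text
t 1.55 tcp [ 0.4839 -0.2503  0.1007] dr [-0.001, 0.0, -0.0]
[-0.7, 1.4, 13.3]
[-0.7, 1.4, 13.3]
[-0.7, 1.4, 13.3]
[-0.7, 1.3, 13.3]
[-0.7, 1.3, 13.3]
```

View pics/w1.png

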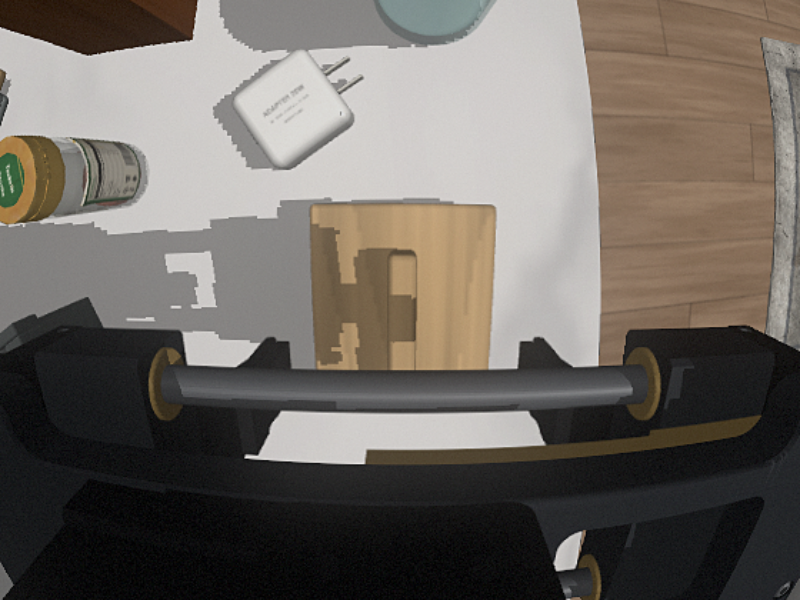

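```bash
cat >> h.py <<'E'
def ray(m,uv,z):  # fisheye pixel (560-scale) to world at height z
    d=np.array([uv[0]-m["cx"],uv[1]-m["cy"]]);r=np.hypot(*d);t=r/m["fx"]
    v=np.r_[d/r*np.sin(t),np.cos(t)];R=np.array(m["R"]);c=-R.T@m["t"];w=R.T@v;return c+w*(z-c[2])/w[2]
E
python3 - <<'E'
from h import *; from cell import env
import pickle
m=pickle.load(open("m1.pkl","rb"))
a,b=ray(m,np.array([312,205])*.7,.03),ray(m,np.array([496,205])*.7,.03)
d=a-b;yaw=np.arctan2(-d[0],d[1]);c=(a+b)/2-.058*np.array([np.cos(yaw),np.sin(yaw),0]);print(a,b,np.linalg.norm(d),np.degrees(yaw),c)
a,b=ray(m,np.array([389,251])*.7,.052),ray(m,np.array([417,251])*.7,.052);print(a,b)
go(env,(.48,-.2566,.036),-5.2,5)
E
```

```text
[ 0.54437398 -0.21656783  0.03      ] [ 0.53532412 -0.30935074  0.03      ] 0.09322322391078032 -5.570893133589133 [ 0.48212299 -0.2573288   0.03      ]
[ 0.51975944 -0.25406237  0.052     ] [ 0.5185075  -0.26687496  0.052     ]
t 1.55 tcp [ 0.4839 -0.2503  0.1007] dr [-0.001, 0.0, -0.0]
[-0.7, 1.4, 12.9]
[-0.7, 1.4, 12.9]
[-0.7, 1.4, 12.9]
[-0.7, 1.3, 12.9]
[-0.7, 1.3, 12.9]
```

Emit:
step_arm --moves '[{"dp": [0, 0, 20], "dr": [0, 0, 0], "fingers": 0}, {"dp": [0, 0, 20], "dr": [0, 0, 0], "fingers": 0}, {"dp": [0, 0, 16], "dr": [0, 0, 0], "fingers": 0}, {"dp": [0, 0, 9], "dr": [0, 0, 0], "fingers": 0.3}, {"dp": [0, 0, 0], "dr": [0, 0, 0], "fingers": 0.6}]' --squeeze 25

```text
time_s: 2.17
tool_pos: [0.4807, -0.258, 0.037]
tool_rot: [-180.0, 0.1, -5.5]
force: [0.7, 0.4, -0.1]
grip_width: 0.0742
grasp_force: 0.0
```

Emit:
step_arm --moves '[{"dp": [0, 0, 0], "dr": [0, 0, 0], "fingers": 1}, {"dp": [0, 0, 0], "dr": [0, 0, 0], "fingers": 1}, {"dp": [0, 0, 0], "dr": [0, 0, 0], "fingers": 1}, {"dp": [0, 0, 0], "dr": [0, 0, 0], "fingers": 1}, {"dp": [0, 0, 0], "dr": [0, 0, 0], "fingers": 1}]'

```text
time_s: 2.8
tool_pos: [0.4811, -0.2582, 0.0377]
tool_rot: [180.0, -0.0, -5.5]
force: [0.2, 0.6, 0.2]
grip_width: 0.0251
grasp_force: 0.0
```

Emit:
step_arm --moves '[{"dp": [0, 0, 0], "dr": [0, 0, 0], "fingers": 1}, {"dp": [0, 0, 0], "dr": [0, 0, 0], "fingers": 1}, {"dp": [0, 0, -10], "dr": [0, 0, 0], "fingers": 1}, {"dp": [0, 0, -30], "dr": [0, 0, 0], "fingers": 1}, {"dp": [0, 0, -40], "dr": [0, 0, 0], "fingers": 1}]'

```text
time_s: 3.42
tool_pos: [0.4802, -0.2578, 0.1179]
tool_rot: [-180.0, 0.1, -5.5]
force: [0.5, -0.7, -0.7]
grip_width: 0.0137
grasp_force: 25.0
```

```bash
python3 -c "
from h import *; from cell import env
go(env,(.4395,-.0159,.19),18.8,10)"
```

```text
t 3.42 tcp [ 0.4802 -0.2578  0.1179] dr [-0.0, 0.0, -0.042]
[-6.4, -23.7, -7.2]
[-5.4, -23.9, -7.2]
[-4.3, -24.2, -7.2]
[-3.3, -24.3, -7.2]
[-2.3, -24.4, -7.2]
[-1.2, -24.5, -7.2]
[-0.2, -24.5, -7.2]
[0.8, -24.5, -7.2]
[1.9, -24.5, -7.2]
[2.9, -24.4, -7.2]
```

Emit:
step_arm --moves '[{"dp": [-6, -24, -7], "dr": [0, 0, -0.042], "fingers": 1}, {"dp": [-5.5, -24, -7], "dr": [0, 0, -0.042], "fingers": 1}, {"dp": [-4.5, -24, -7], "dr": [0, 0, -0.042], "fingers": 1}, {"dp": [-3.5, -24, -7], "dr": [0, 0, -0.042], "fingers": 1}, {"dp": [-2, -24.5, -7], "dr": [0, 0, -0.042], "fingers": 1}]'

```text
time_s: 4.05
tool_pos: [0.4603, -0.1353, 0.1526]
tool_rot: [-180.0, 0.0, 6.8]
force: [-0.4, 0.4, -0.7]
grip_width: 0.0138
grasp_force: 25.0
```

Emit:
step_arm --moves '[{"dp": [-1, -24.5, -7], "dr": [0, 0, -0.042], "fingers": 1}, {"dp": [0, -24.5, -7], "dr": [0, 0, -0.042], "fingers": 1}, {"dp": [1, -24.5, -7], "dr": [0, 0, -0.042], "fingers": 1}, {"dp": [2, -24.5, -7], "dr": [0, 0, -0.042], "fingers": 1}, {"dp": [3, -24.5, -7], "dr": [0, 0, -0.042], "fingers": 1}]'

```text
time_s: 4.68
tool_pos: [0.4413, -0.0143, 0.1881]
tool_rot: [180.0, -0.0, 18.8]
force: [0.1, 0.4, -0.6]
grip_width: 0.0139
grasp_force: 25.0
```

Emit:
step_arm --moves '[{"dp": [0, 0, 0], "dr": [0, 0, 0], "fingers": 1}, {"dp": [0, 0, 0], "dr": [0, 0, 0], "fingers": 1}, {"dp": [0, 0, 0], "dr": [0, 0, 0], "fingers": 1}, {"dp": [0, 0, 0], "dr": [0, 0, 0], "fingers": 1}, {"dp": [0, 0, 0], "dr": [0, 0, 0], "fingers": 1}]'

```text
time_s: 5.3
tool_pos: [0.4416, -0.0162, 0.1874]
tool_rot: [-180.0, 0.0, 18.6]
force: [-0.5, -0.6, -2.0]
grip_width: 0.0139
grasp_force: 25.0
```

Run:
```python
from h import *; from cell import env
o=env.get_obs();print(o["tool_pos"],o["tool_rot"])
s=env.read_camera("side"); w=env.read_camera("wrist"); cv2.imwrite("w2raw.png",w)
m=env.camera_model("side"); u=proj(m,np.array([o["tool_pos"]]))[0].astype(int);print(u)
x0,y0=u[0]-60,u[1]-40
c=s[y0:y0+110,x0:x0+120,::-1]; c=cv2.resize(c,None,fx=5,fy=5,interpolation=cv2.INTER_CUBIC)
cv2.imwrite("pics/s2.png",c);print(x0,y0)
p=(o["tool_pos"][0],o["tool_pos"][1],np.radians(o["tool_rot"][2])); z=o["tool_pos"][2]-.037
g=lambda X:np.round((proj(m,X)-[x0,y0])*5).astype(int).tolist()
print("plate top",g(rect(*p,z+.03)),"bot",g(rect(*p,z+.022)))
for L,W in((.096,.056),(.076,.056),(.076,.076),(.086,.066)):print(L,W,g(rect(*p,z+.004,L,W)))
```

```text
[ 0.44155564 -0.01624829  0.18736345] [-1.79990061e+02  1.78885023e-02  1.85734156e+01]
[308 147]
248 107
plate top [[191, 238], [210, 190], [404, 197], [399, 245]] bot [[191, 252], [210, 203], [403, 210], [398, 259]]
0.096 0.056 [[212, 272], [222, 242], [384, 248], [380, 278]]
0.076 0.056 [[229, 272], [239, 243], [367, 248], [363, 277]]
0.076 0.076 [[228, 278], [241, 238], [368, 242], [362, 283]]
0.086 0.066 [[220, 275], [231, 240], [376, 245], [371, 281]]
```

View pics/s2.png

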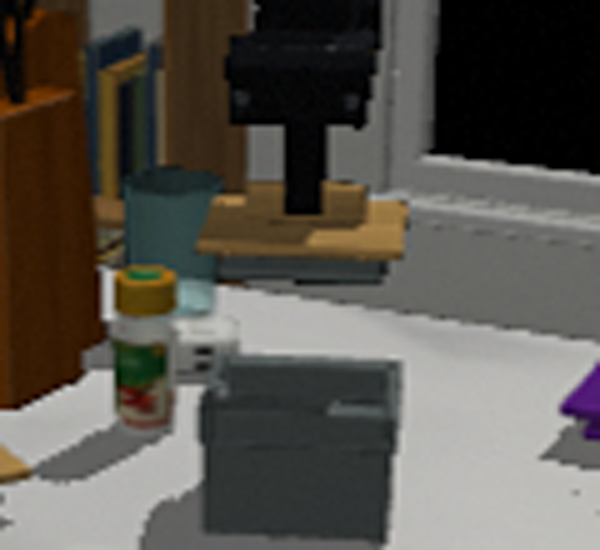

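Emit:
step_arm --moves '[{"dp": [-1, -1.8, 20], "dr": [0, 0, 0], "fingers": 1}, {"dp": [0, 0, 20], "dr": [0, 0, 0], "fingers": 1}, {"dp": [0, 0, 20], "dr": [0, 0, 0], "fingers": 1}, {"dp": [0, 0, 5], "dr": [0, 0, 0], "fingers": 1}, {"dp": [0, 0, 0], "dr": [0, 0, 0], "fingers": 1}]'

```text
time_s: 6.02
tool_pos: [0.4401, -0.0145, 0.1227]
tool_rot: [-180.0, 0.0, 18.6]
force: [-0.5, 0.5, -1.0]
grip_width: 0.0139
grasp_force: 25.0
```

Emit:
step_arm --moves '[{"dp": [0, 0, 1], "dr": [0, 0, 0], "fingers": 1}, {"dp": [0, 0, 1.5], "dr": [0, 0, 0], "fingers": 1}, {"dp": [0, 0, 1.5], "dr": [0, 0, 0], "fingers": 1}, {"dp": [0, 0, 1], "dr": [0, 0, 0], "fingers": 1}, {"dp": [0, 0, 0], "dr": [0, 0, 0], "fingers": 1}]'

```text
time_s: 6.65
tool_pos: [0.44, -0.0145, 0.1174]
tool_rot: [-180.0, 0.0, 18.6]
force: [-0.7, 0.4, -0.8]
grip_width: 0.0138
grasp_force: 25.0
```

Emit:
step_arm --moves '[{"dp": [0, 0, 1], "dr": [0, 0, 0], "fingers": 1}, {"dp": [0, 0, 1], "dr": [0, 0, 0], "fingers": 1}, {"dp": [0, 0, 1], "dr": [0, 0, 0], "fingers": 1}, {"dp": [0, 0, 0], "dr": [0, 0, 0], "fingers": 1}, {"dp": [0, 0, 0], "dr": [0, 0, 0], "fingers": 1}]'

```text
time_s: 7.28
tool_pos: [0.4401, -0.0145, 0.1145]
tool_rot: [180.0, 0.0, 18.6]
force: [0.4, 0.7, -1.1]
grip_width: 0.0141
grasp_force: 25.0
```

Emit:
step_arm --moves '[{"dp": [0, 0, 1.5], "dr": [0, 0, 0], "fingers": 1}, {"dp": [0, 0, 1.5], "dr": [0, 0, 0], "fingers": 1}, {"dp": [0, 0, 1], "dr": [0, 0, 0], "fingers": 1}, {"dp": [0, 0, 0], "dr": [0, 0, 0], "fingers": 1}, {"dp": [0, 0, 0], "dr": [0, 0, 0], "fingers": 1}]'

```text
time_s: 7.9
tool_pos: [0.4401, -0.0145, 0.1106]
tool_rot: [180.0, -0.0, 18.6]
force: [1.6, 1.1, -0.4]
grip_width: 0.0139
grasp_force: 25.0
```

Emit:
step_arm --moves '[{"dp": [0.5, 0, 1], "dr": [0, 0, 0], "fingers": 1}, {"dp": [0, 0, 1], "dr": [0, 0, 0], "fingers": 1}, {"dp": [0, 0, 1], "dr": [0, 0, 0], "fingers": 1}, {"dp": [0, 0, 1], "dr": [0, 0, 0], "fingers": 1}, {"dp": [0, 0, 0], "dr": [0, 0, 0], "fingers": 1}]' --squeeze 50

```text
time_s: 8.52
tool_pos: [0.4406, -0.0147, 0.1072]
tool_rot: [180.0, 0.0, 18.6]
force: [-2.6, -1.3, 5.5]
grip_width: 0.0134
grasp_force: 50.0
```

Emit:
step_arm --moves '[{"dp": [0, 0, 1], "dr": [0, 0, 0], "fingers": 1}, {"dp": [0, 0, 1], "dr": [0, 0, 0], "fingers": 1}, {"dp": [0, 0, 1], "dr": [0, 0, 0], "fingers": 1}, {"dp": [0, 0, 1], "dr": [0, 0, 0], "fingers": 1}, {"dp": [0, 0, 0], "dr": [0, 0, 0], "fingers": 1}]'

```text
time_s: 9.15
tool_pos: [0.4408, -0.0147, 0.1027]
tool_rot: [180.0, -0.0, 18.6]
force: [-1.6, -2.0, 2.5]
grip_width: 0.0132
grasp_force: 50.0
```

Emit:
step_arm --moves '[{"dp": [0, 0, 1], "dr": [0, 0, 0], "fingers": 1}, {"dp": [0, 0, 1.5], "dr": [0, 0, 0], "fingers": 1}, {"dp": [0, 0, 1.5], "dr": [0, 0, 0], "fingers": 1}, {"dp": [0, 0, 1], "dr": [0, 0, 0], "fingers": 1}, {"dp": [0, 0, 0], "dr": [0, 0, 0], "fingers": 1}]'

```text
time_s: 9.78
tool_pos: [0.4396, -0.0142, 0.0964]
tool_rot: [-179.9, 0.1, 18.6]
force: [0.7, -1.0, -9.7]
grip_width: 0.0135
grasp_force: 50.0
```

Emit:
step_arm --moves '[{"dp": [0, 0, 1], "dr": [0, 0, 0], "fingers": 1}, {"dp": [0, 0, 1], "dr": [0, 0, 0], "fingers": 1}, {"dp": [0, 0, 0.5], "dr": [0, 0, 0], "fingers": 1}, {"dp": [0, 0, 0.5], "dr": [0, 0, 0], "fingers": 1}, {"dp": [0, 0, 0], "dr": [0, 0, 0], "fingers": 1}]'

```text
time_s: 10.4
tool_pos: [0.4401, -0.0142, 0.0955]
tool_rot: [-180.0, 0.1, 18.6]
force: [-6.7, 0.5, 6.2]
grip_width: 0.0137
grasp_force: 50.0
```

Emit:
step_arm --moves '[{"dp": [-0.5, 0, 0.5], "dr": [0, 0, 0], "fingers": 1}, {"dp": [0, 0, 0.5], "dr": [0, 0, 0], "fingers": 1}, {"dp": [0, 0, 0], "dr": [0, 0, 0], "fingers": 1}, {"dp": [0, 0, 0], "dr": [0, 0, 0], "fingers": 1}, {"dp": [0, 0, 0], "dr": [0, 0, 0], "fingers": 1}]'

```text
time_s: 11.02
tool_pos: [0.4401, -0.0142, 0.0955]
tool_rot: [180.0, 0.0, 18.6]
force: [-9.5, 1.2, 12.4]
grip_width: 0.0135
grasp_force: 50.0
```

Emit:
step_arm --moves '[{"dp": [0, 0, -1.5], "dr": [0, 0, 0], "fingers": 1}, {"dp": [0, 0, 0], "dr": [0, 0, 0], "fingers": 0.5}, {"dp": [0, 0, 0], "dr": [0, 0, 0], "fingers": 0.5}, {"dp": [0, 0, 0], "dr": [0, 0, 0], "fingers": 0.5}, {"dp": [0, 0, 0], "dr": [0, 0, 0], "fingers": 0.5}]'

```text
time_s: 11.65
tool_pos: [0.4404, -0.0146, 0.0952]
tool_rot: [180.0, -0.0, 18.6]
force: [-0.2, -0.2, 0.8]
grip_width: 0.0409
grasp_force: 0.0
```

Emit:
step_arm --moves '[{"dp": [0, 0, -10], "dr": [0, 0, 0], "fingers": 0.5}, {"dp": [0, 0, -20], "dr": [0, 0, 0], "fingers": 0.5}, {"dp": [0, 0, -30], "dr": [0, 0, 0], "fingers": 0.5}, {"dp": [0, 0, -30], "dr": [0, 0, 0], "fingers": 0.5}, {"dp": [0, 0, -20], "dr": [0, 0, 0], "fingers": 0.5}]'

```text
time_s: 12.28
tool_pos: [0.4408, -0.0145, 0.2073]
tool_rot: [179.9, -0.1, 18.6]
force: [-0.4, 0.9, -0.6]
grip_width: 0.0434
grasp_force: 0.0
```

Run:
```python
from h import *; from cell import env
s=env.read_camera("side")[150:240,225:365,::-1]; w=env.read_camera("wrist")[:,:,::-1]
a=cv2.resize(s,(560,360),interpolation=cv2.INTER_CUBIC)[:, :400]; b=cv2.resize(w,(400,300))
cv2.imwrite("pics/end.png",np.hstack([a,np.pad(b,((0,60),(0,0),(0,0)))]))
```

```text
(no output)
```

View pics/end.png

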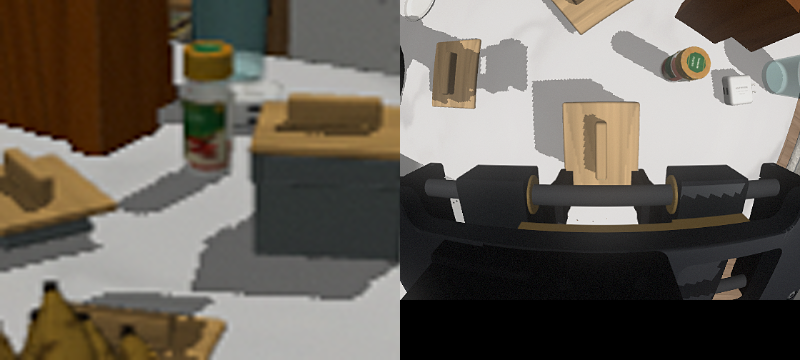

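The pictures show the lid's plate flat on the near tub's rim (left half, around pixel 330,140) and in line with it. The other two lids, the jar and the mill have not been moved.

```bash
python3 -c "
from cell import env
print(env.sign_off())"
```

```text
the job is handed in; nothing more can be done
None
```

The near tub is closed: the first lid I tried fitted, snapped past the catches and sits flat on the rim. The other two lids, the pepper mill and the spice jar were not touched, and I handed the job in at about 12.5 s, but the sign-off returned no verdict.

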